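# Load the specimen cassette into the changer's free bay

## Robot

A 6-joint arm with a two-finger parallel gripper is mounted at the origin on the work surface. World frame = base frame: x ahead of the robot, y to its left, z up, the work surface at z = 0. Lengths are in mm, angles in rad, forces in N, time in s.
With the tool pointing down it reaches from about 350 to 875 mm from the base axis. Payload 4.2 kg.
Tool frame: the origin (TCP) lies on the mounting face of the last link; the fingertips stand 173 mm ahead of it and the grasp point (between the pads) lies 155 mm ahead of it (tcp_to_grasp is the distance from the TCP to the grasp point, in mm); z points along the fingers, y is the direction in which the jaws open and shut (so a half turn about z gives the same grasp; the last joint's range is limited). The gripper opens to 85 mm and grips with 20 to 120 N. Pads are 22 mm wide; open, the fingers measure 114 mm over their backs; the gripper's body (76 mm by 85 mm) begins 54 mm behind the grasp point. The pads swing forward as they close: fully open they stand 13 mm farther back than shut.
Start: joints at [1.465, 0.385, 0.008, 0, -1.194, -0.259], TCP at [222.944, 583.863, 404.712] pointing down, gripper open.
Joint ranges: [-3.14, 3.14], [-1.21, 2.06], [-1.07, 1.41], [-3.16, 2.05], [-2.99, -0.16], [-3.1, 3.1]. Speed limits (rad/s): [2.79, 2.79, 3.14, 3.14, 3.14, 3.14].

## Interface

Orientations are given as a unit quaternion [x, y, z, w].
In Python, from bench import * gives the robot as it stands. The module is installed in compiled form; this text tells all that it offers.
- The arm moves only by the tool apply_moves, never from a script. Its arguments are lists of equal length, an entry for each row: "fingers": the closure, from 0 (fully open) to 1 (shut); "dp": the shift along the world's x, y, z in cm, a list of three; "yaw": the turn about the world's z in degrees. A call has 1 to 10 rows; each row is the pose to reach, as a shift and turn from the pose measured when the call began; what a row does not reach only later rows make up. A row lasts 1/10 s, in which the tool goes at most 50 mm and 8.59 degrees, less where a joint would pass 70% of its speed; a pose out of reach is approached as far as the arm can. A call with a gripper value outside its range is refused whole. The fingers move at their own pace and stop on an object; the grip force is fixed at half the most. Time passes only in rows, so rows that repeat a pose let the fingers close. It gives the time, the measured TCP pose, the force and the opening at its end, in the units of the state.
- read_state(): the state, without advancing time (a new reading comes with each control period).
- get_image(name): name is "scene" or "top"; returns a dict with "color" (480x640x3 uint8, blue, green, red), "mtx" (3x3 intrinsics, pixels), "camera_from_world" (4x4, takes a point from world to camera coordinates). Camera axes: x right, y down, z forward; pixel columns grow to the right and rows downward; lengths in mm; the calibration is good to about 2 mm. A picture is of the moment at which its call begins. There is no depth.
- job_done(): hands the job in, once; it reports no verdict.
The state is a dict: "clock": time; "joints": joint angles; "joint_vel": joint speeds; "joint_efforts": joint torques, N m; "position": TCP position; "ee_rot": TCP orientation; "contact_force": force on the tool from outside, world axes, zero at the start; "wrist_torque": the same for the moment, N m; "gripper_width": finger opening in mm.
Only numpy, scipy, OpenCV 4.12 (cv2) and the standard library are available. Lean on these libraries where they do the work, as an engineer would, in place of code of your own. Each camera call takes 0.05 s, during which the arm holds its last target. There are 200 camera calls.

## Task

Put the stray mortar cube that blocks the front of the specimen changer back on the white sheet, standing flat and wholly on it. Then slide the cassette with the brick slice, slice end first, into whichever of the two covered bays is free (the other is blanked off inside; feel for it) until the spring catch clicks shut behind the cassette. Leave everything else where it is.

Things in the scene. Friction and masses are not known exactly. Their poses are not given: they have to be found in the camera images.
- changer: Specimen changer: low grey and white instrument, fixed, 212 mm wide (y). Origin: middle of its front edge, on the table; x runs into the bays, away from the robot; y left, z up. Two bays 60 mm wide, centred at y = +48 (left) and -48 mm, run along x on a 6 mm thick deck. Guide walls 22 mm high over the table; between the bays they end in a pointed nose. From x = 200 mm stands a body 90 mm high.
- roof_edge (a point): Middle of the front edge of the roof over both bays, at changer (95, 0, 43) mm, axes as the changer's. The roof spans x = 95 to 200 mm, underside 37 and top 43 mm over the table; before it the bays are open above. One bay, either, is blanked off by a fixed block hidden under the roof: there a cassette stops 29 mm short of the free bay's stop, and can be pulled straight back out.
- left_catch (a joint): Left bay's spring catch (rad): steel strip on the bay's outer side, 44 mm long, 7 to 21 mm over the table. Pivot at changer x = 6 mm; it slants 14 mm inwards to its tip at x = 49 mm. 0 = closed, up to 0.45 outwards. The sliding plate pushes it to 0.2-0.3 (4 N sideways, 1 to 5 N drag); it springs back to 0 behind the plate's rear edge. In the blanked bay it stays pushed aside.
- right_catch (a joint): Spring catch of the right bay, on that bay's outer (-y) side: the mirror image of the left one, same values.
- left_home (a point): Where the cassette's origin belongs in the left bay, at changer (103.5, 48, 6) mm; axes as the changer's. The catch clears the plate's rear edge about 3.5 mm before this point; the free bay's stop lies 3.5 mm past it.
- right_home (a point): The same for the right bay, at changer (103.5, -48, 6) mm.
- cassette: Cassette, 0.2 kg: aluminium plate 100 (x) x 56 (y) x 12 mm; brick slice 40 x 40 mm fixed on its front half (centre x = 24 mm, top at 24 mm); upright grey grip 16 (x) x 24 (y) mm at its rear, centre x = -38, y = 0, from 12 to 62 mm above the underside. Origin: centre of the underside; x to the front edge, which enters the bay first; z up. The grip stays before the roof when home.
- stray_cube: Mortar cube, 40 mm, standing on the table right in front of the changer, in the way of the bays. Origin: centre of its underside, axes along its edges.
- sheet: White paper sheet fixed on the table, 180 x 180 mm, 2 mm thick. Origin: centre of its underside; x and y along its edges. Three other mortar cubes stand on it, near sheet (55, -50), (55, 25) and (-45, 62) mm; the part round (-40, -30) mm is free.
- sheet_cube_a: bystander: mortar cube, 40 mm, on the sheet. Origin: centre of its underside. Leave it alone.
- sheet_cube_b: bystander: mortar cube, 40 mm, on the sheet. Origin: centre of its underside. Leave it alone.
- sheet_cube_c: bystander: mortar cube, 40 mm, on the sheet, on its robot-side half. Origin: centre of its underside. Leave it alone.
- brick_prism: bystander: brick prism lying near the cassette, 80 x 40 x 40 mm. Origin: centre of its underside. Leave it alone.
- beaker: bystander: small beaker near the cassette, 52 mm across, 60 mm high. Origin: centre of its underside. Leave it alone.
- jar: bystander: closed white jar, 56 mm across, 80 mm high. Origin: centre of its underside. Leave it alone.
- brush: bystander: hand brush lying flat, 130 mm long. Origin: centre of its underside. Leave it alone.
- wrench: bystander: open-ended wrench lying flat, 140 mm long. Origin: centre of its underside. Leave it alone.
Things that resemble listed ones, but are neither listed nor needed, are in the scene too. What is shaped like the cassette but blue is not meant.

How it is judged:
By the outcome, as a careful person would: the job done as asked, in the order asked, and still so for the second after the job is handed in, with the robot touching nothing.
It also fails if it takes over 72 s, if anything falls off the work surface, if the arm or the gripper's body presses on something with over 40 N, if the wrist force passes 120 N, or if a joint passes its speed limit or range.

## Working session

There is one attempt and no reset: what is moved stays moved. The work goes in short steps, Python scripts to look and compute and a tool call to move; the robot and the scene stay as the last step left them, time stands still between calls to the robot, and variables do not carry over. Pictures are saved under pics/ and viewed, about 8 in all and at most 12, crops included, and the job is handed in when it is done.

Besides the shell and the picture viewer there is one more tool, called after ">>>" by a JSON object that holds its "fn" and its "kwargs", one argument or row to a line. apply_moves: Moves the arm, as the interface text tells. Its arguments: {"type":"object","properties":{"fingers":{"type":"array","items":{"type":"number"}},"dp":{"type":"array","items":{"type":"array","items":{"type":"number"}}},"yaw":{"type":"array","items":{"type":"number"}}},"required":["fingers","dp","yaw"]}

```bash
mkdir -p pics; cat > h.py <<'E'
from bench import *
import numpy as np, cv2
def snap(n,tag):
    d=get_image(n); cv2.imwrite(f'pics/{tag}.png',d['color']); np.savez(f'pics/{tag}.npz',**d); return d
def load(tag): return np.load(f'pics/{tag}.npz')
def ray(d,px,z):
    M=d['camera_from_world'];R,t=M[:3,:3],M[:3,3]
    c=-R.T@t; v=R.T@np.linalg.solve(d['mtx'],[px[0],px[1],1.])
    return c+v*(z-c[2])/v[2]
def proj(d,p):
    M=d['camera_from_world'];q=d['mtx']@(M[:3,:3]@np.asarray(p,float)+M[:3,3]);return q[:2]/q[2]
E
python3 - <<'E'
from h import *
np.set_printoptions(suppress=True,precision=2)
print(read_state())
for n in('top','scene'):
    d=snap(n,n+'0');M=d['camera_from_world'];print(n,-M[:3,:3].T@M[:3,3],M[:3,:3],d['mtx'])
E
```

```text
{'clock': 0.0, 'joints': array([ 1.46,  0.39,  0.01, -0.  , -1.19, -0.26]), 'joint_vel': array([-0., -0., -0.,  0., -0., -0.]), 'joint_efforts': array([ -0.  , -39.23,  18.84,   4.19,  -0.  ,   0.  ]), 'position': array([222.88, 583.68, 403.6 ]), 'ee_rot': array([ 0.98, -0.18, -0.  ,  0.  ]), 'contact_force': array([ 0.01, -0.26,  0.51]), 'wrist_torque': array([-0.01,  0.02,  0.  ]), 'gripper_width': 85.42255604227734}
top [ 277.79   20.78 1362.74] [[-0.02 -1.    0.  ]
 [-0.99  0.02 -0.15]
 [ 0.15 -0.01 -0.99]] [[542.76   0.   309.91]
 [  0.   542.76 239.19]
 [  0.     0.     1.  ]]
scene [1298.06  335.84 1183.74] [[-0.38  0.92  0.01]
 [ 0.73  0.31 -0.62]
 [-0.57 -0.23 -0.79]] [[617.43   0.   317.37]
 [  0.   617.43 238.13]
 [  0.     0.     1.  ]]
```

View pics/top0.png

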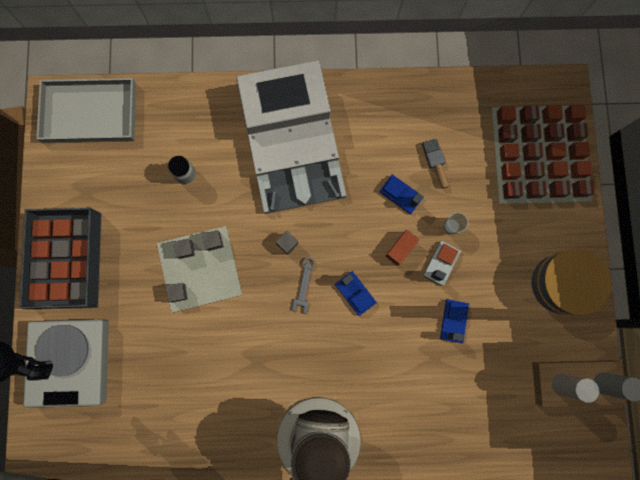

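View pics/scene0.png

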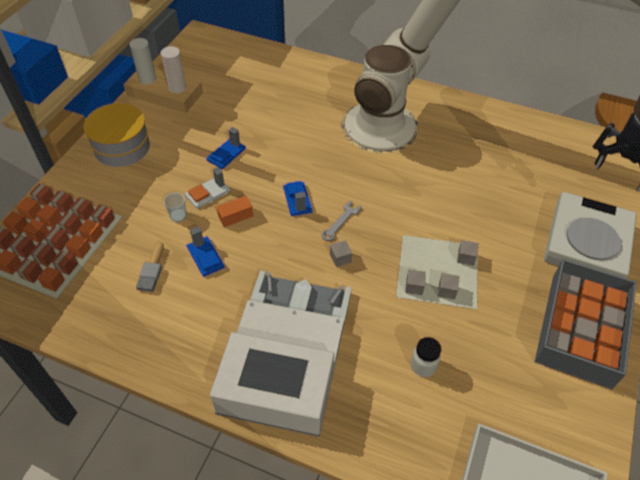

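The top view shows the stray cube near (287,242) and the changer front edge running from (265,210) to (345,197). The aluminium cassette is near (442,262), with its slice towards (450,253) and its grip near (437,274). The sheet is near (200,270). The prism at (402,247) and the beaker at (455,223) stand close to the cassette. Next I need enlarged crops for the corners.

```bash
python3 - <<'E'
from h import *
t=load('top0')['color'];s=load('scene0')['color']
def crop(im,x,y,w,h,k):
    c=cv2.resize(im[y:y+h,x:x+w],None,fx=k,fy=k,interpolation=cv2.INTER_CUBIC)
    for i in range(0,w,10):
        cv2.putText(c,str(x+i),(i*k,8),0,.3,(0,255,255),1); cv2.line(c,(i*k,10),(i*k,14),(0,255,255),1)
    for i in range(10,h,10):
        cv2.putText(c,str(y+i),(0,i*k+3),0,.3,(0,255,255),1)
    return c
o=np.zeros((600,800,3),np.uint8)
def put(c,x,y): o[y:y+c.shape[0],x:x+c.shape[1]]=c
put(crop(t,250,150,100,75,4),0,0)
put(crop(t,410,205,66,50+35,6)[:510],404,0) if 0 else put(crop(t,418,210,50,75,8)[:600],400,0)
put(crop(t,265,225,45,35,8)[:280],0,310)
cv2.imwrite('pics/c1.png',o)
E
```

```text
(no output)
```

View pics/c1.png

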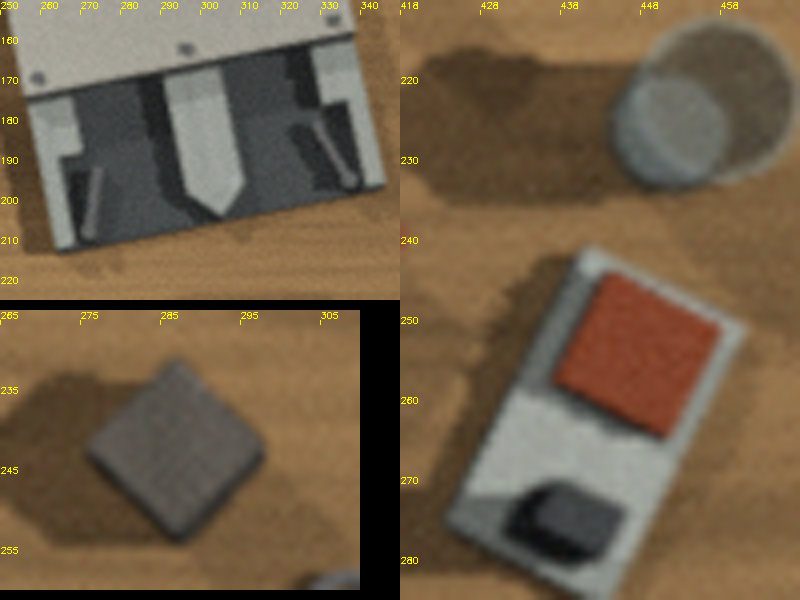

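The crop gives these top-view corners:
- **Cassette plate:** (441.8,240.6), (461.1,251), (424,275).
- **Slice top:** (444,244), (458.6,250.6), (451.5,264.8), (437.4,257.5).
- **Stray cube top:** (287.3,231), (298.1,241.9), (287.5,253.1), (276.3,241.3).
- **Roof edge:** (257,174.5) to (337.5,158.3). The nose tip is at (306.3,203.8).

```bash
cat >> h.py <<'E'
def fit(loc,W):
    "rigid 2D fit: returns yaw(deg), origin, residuals"
    loc=np.array(loc,float);W=np.array(W)[:,:2];a=loc-loc.mean(0);b=W-W.mean(0)
    th=np.arctan2((a[:,0]*b[:,1]-a[:,1]*b[:,0]).sum(),(a*b).sum())
    R=np.array([[np.cos(th),-np.sin(th)],[np.sin(th),np.cos(th)]]);o=W.mean(0)-R@loc.mean(0)
    return np.degrees(th),o,W-(loc@R.T+o)
E
python3 - <<'E'
from h import *
np.set_printoptions(suppress=True,precision=1)
d=load('top0')
P=lambda pts,z:[ray(d,p,z) for p in pts]
# cassette
pl=P([(441.8,240.6),(461.1,251),(424,275)],12); br=P([(444,244),(458.6,250.6),(451.5,264.8),(437.4,257.5)],24)
loc=[(50,28),(50,-28),(-50,28),(44,20),(44,-20),(4,-20),(4,20)]
print('cassette',*fit(loc,pl+br))
hsv=cv2.cvtColor(d['color'],cv2.COLOR_BGR2HSV)
m=((hsv[...,0]<9)|(hsv[...,0]>172))&(hsv[...,1]>140)
q=np.zeros_like(m);q[235:272,430:468]=1
c=max(cv2.findContours((m&q).astype(np.uint8),0,1)[0],key=cv2.contourArea);r=cv2.minAreaRect(c);print('slice',r,ray(d,r[0],24))
q=np.zeros_like(m);q[225:270,380:428]=1
c=max(cv2.findContours((m&q).astype(np.uint8),0,1)[0],key=cv2.contourArea);print('prism box',[ray(d,p,40)[:2] for p in cv2.boxPoints(cv2.minAreaRect(c))])
C=np.array(P([(287.3,231),(298.1,241.9),(287.5,253.1),(276.3,241.3)],40))
print('cube',C[:,:2].tolist(),C.mean(0),*fit([(20,20),(20,-20),(-20,-20),(-20,20)],C))
W=P([(257,174.5),(337.5,158.3)],43)+P([(265.5,212.5),(345.8,196.5)],22)+P([(306.3,203.8)],22)
print('changer raw',np.array(W).tolist(),*fit([(95,106),(95,-106),(0,106),(0,-106)],W[:4]))
m=((hsv[...,1]<75)&(hsv[...,2]>130)).astype(np.uint8);m[:220]=0;m[320:]=0;m[:,:150]=0;m[:,250:]=0
m=cv2.morphologyEx(m,cv2.MORPH_OPEN,np.ones((3,3)))
h=cv2.convexHull(np.vstack(cv2.findContours(m,0,1)[0]));r=cv2.minAreaRect(h)
S=[ray(d,p,2) for p in cv2.boxPoints(r)];print('sheet',r,cv2.boxPoints(r).tolist(),np.array(S).tolist())
E
```

```text
cassette -29.64443207085342 [ 417.7 -320.4] [[-0.3 -1.2]
 [-0.1  0.6]
 [ 1.  -0.8]
 [-1.6  0.9]
 [ 0.8  0.3]
 [ 0.5  0.5]
 [-0.3 -0.4]]
slice ((447.00006103515625, 254.00003051757812), (15.205260276794434, 15.20526123046875), 26.56505012512207) [ 439.  -329.8   24. ]
prism box [array([ 436.6, -173.1]), array([ 500.7, -228. ]), array([ 475.3, -257.2]), array([ 411.6, -202.2])]
cube [[503.7808258299935, 65.76205867591833], [475.9089941811958, 39.66201095609337], [448.7302651482664, 66.27762074636284], [478.69450998375714, 93.32352769314011]] [476.8  66.3  40. ] -46.73927069453652 [476.8  66.3] [[-1.3  0.4]
 [-0.   1.7]
 [ 0.2 -0.8]
 [ 1.1 -1.2]]
changer raw [[648.6434187973757, 138.91910563454562, 43.0], [685.9442774532943, -64.13012257247208, 43.0], [555.4068640650024, 120.37500024813963, 22.0], [591.8586253291646, -83.2427664888434, 22.0], [575.3520506388237, 17.14827951426539, 22.0]] 10.465919483938448 [573.8  19.4] [[ 0.7 -1.9]
 [-0.5  3.5]
 [ 0.9 -3.2]
 [-1.1  1.6]]
sheet ((198.44473266601562, 268.771484375), (71.06271362304688, 73.27314758300781), 76.39945983886719) [[154.48025512695312, 242.8516082763672], [225.69873046875, 225.62132263183594], [242.40921020507812, 294.69134521484375], [171.19073486328125, 311.921630859375]] [[487.90409983699885, 403.66063001416285, 2.0], [527.9101361974867, 223.5098083887349, 2.0], [351.73581927488965, 182.0066105153147, 2.0], [313.43276332524874, 358.93410731870614, 2.0]]
```

Measured world positions:
- **Cassette:** (418,-320), yaw -29.6°.
- **Stray cube:** (477,66), edges at ±45°. Its top-edge sizes of about 38 mm fit a 40 mm cube.
- **Changer:** origin near (574,20), yaw about 10.4°.
- **Sheet:** centre (420,292), yaw about 14°. It measures 180 x 184 mm, which fits.
- **Sheet placement target:** the free part, about (389,253).

Cube first, with the jaws along -47° so they clear the wrench.

>>> {"fn": "apply_moves", "kwargs": {
  "fingers": [0,0,0,0,0,0,0,0,0,0],
  "dp": [
    [25.4,-51.8,0],
    [25.4,-51.8,0],
    [25.4,-51.8,0],
    [25.4,-51.8,0],
    [25.4,-51.8,0],
    [25.4,-51.8,0],
    [25.4,-51.8,0],
    [25.4,-51.8,0],
    [25.4,-51.8,0],
    [25.4,-51.8,0]
  ],
  "yaw": [-116,-116,-116,-116,-116,-116,-116,-116,-116,-116]
}}

```text
clock: 1.1
position: [443.2, 132.9, 403.8]
ee_rot: [-0.594, 0.805, 0.001, -0.0]
contact_force: [1.5, -0.1, 0.1]
gripper_width: 85.1
```

>>> {"fn": "apply_moves", "kwargs": {
  "fingers": [0,0,0,0,0,0,0,0,0,0],
  "dp": [
    [3.4,-6.7,-4],
    [3.4,-6.7,-9],
    [3.4,-6.7,-14],
    [3.4,-6.7,-15],
    [3.4,-6.7,-15],
    [3.4,-6.7,-15],
    [3.4,-6.7,-15],
    [3.4,-6.7,-15],
    [3.4,-6.7,-15],
    [3.4,-6.7,-15]
  ],
  "yaw": [-8,-16,-24,-29.5,-29.5,-29.5,-29.5,-29.5,-29.5,-29.5]
}}

```text
clock: 2.1
position: [477.2, 66.1, 254.8]
ee_rot: [-0.37, 0.929, 0.001, 0.001]
contact_force: [0.2, -0.5, -0.3]
gripper_width: 85.3
```

```bash
cat >> h.py <<'E'
def st():
    s=read_state();q=s['ee_rot'];y=np.degrees(2*np.arctan2(q[1],q[0]));y=(y+360)%360-360
    print('t',round(s['clock'],2),'pos',s['position'].round(1),'toolx',round(y,1),'tilt',q[2:].round(3),'F',s['contact_force'].round(1),'w',round(s['gripper_width'],1),'j6',s['joints'][5].round(2));return s
E
python3 - <<'E'
from h import *
st()
a=snap('top','top1')['color'];b=snap('scene','scene1')['color']
o=np.hstack([cv2.resize(a[170:320,210:360],(400,400)),cv2.resize(b[180:330,265:415],(400,400))]);cv2.imwrite('pics/v1.png',o)
E
```

```text
t 2.1 pos [477.2  66.1 254.8] toolx -136.6 tilt [0.001 0.001] F [ 0.2 -0.5 -0.3] w 85.3 j6 -1.29
```

View pics/v1.png

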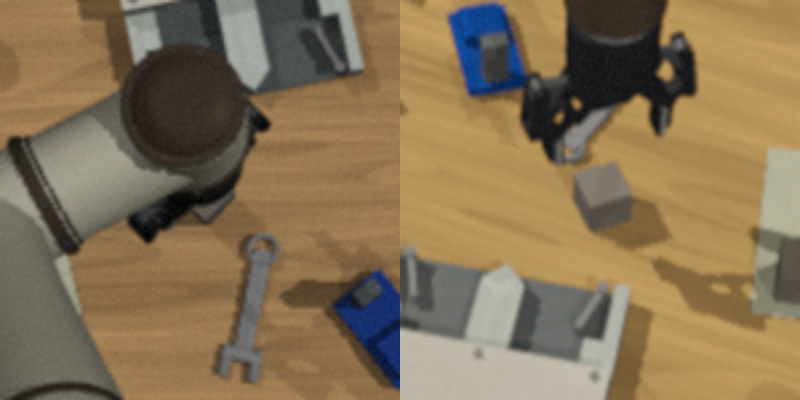

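The jaws straddle the cube with the wrench clear. Now I descend and close.

>>> {"fn": "apply_moves", "kwargs": {
  "fingers": [0,0,0,0,0.9,0.9,0.9,0.9,0.9,0.9],
  "dp": [
    [0,0,-4],
    [0,0,-7.3],
    [0,0,-7.3],
    [0,0,-7.3],
    [0,0,-7.3],
    [0,0,-7.3],
    [0,0,-7.3],
    [0,0,-7.3],
    [0,0,-7.3],
    [0,0,-7.3]
  ],
  "yaw": [0,0,0,0,0,0,0,0,0,0]
}}

```text
clock: 3.2
position: [477.7, 66.3, 182.7]
ee_rot: [-0.37, 0.929, 0.001, 0.002]
contact_force: [-1.1, -0.0, 6.9]
gripper_width: 39.3
```

>>> {"fn": "apply_moves", "kwargs": {
  "fingers": [0.9,0.9,0.9,0.9,0.9,0.9,0.9,0.9,0.9,0.9],
  "dp": [
    [0,0,4],
    [0,0,8],
    [-1.8,3.8,8],
    [-3.6,7.6,8],
    [-5.4,11.4,8],
    [-7.2,15.2,8],
    [-8.9,18.7,8],
    [-8.9,18.7,8],
    [-8.9,18.7,8],
    [-8.9,18.7,8]
  ],
  "yaw": [0,0,-6,-12,-18,-24,-29,-29,-29,-29]
}}

```text
clock: 4.2
position: [388.6, 252.6, 262.6]
ee_rot: [-0.125, 0.992, 0.0, 0.002]
contact_force: [-0.3, -0.8, -1.3]
gripper_width: 39.1
```

```bash
python3 - <<'E'
from h import *
st()
a=snap('top','top2')['color'];b=snap('scene','scene2')['color']
o=np.hstack([cv2.resize(a[200:340,130:270],(400,400)),cv2.resize(b[180:330,365:515],(400,400))]);cv2.imwrite('pics/v2.png',o)
E
```

```text
t 4.2 pos [388.6 252.6 262.6] toolx -165.6 tilt [0.    0.002] F [-0.3 -0.8 -1.3] w 39.1 j6 -2.25
```

View pics/v2.png

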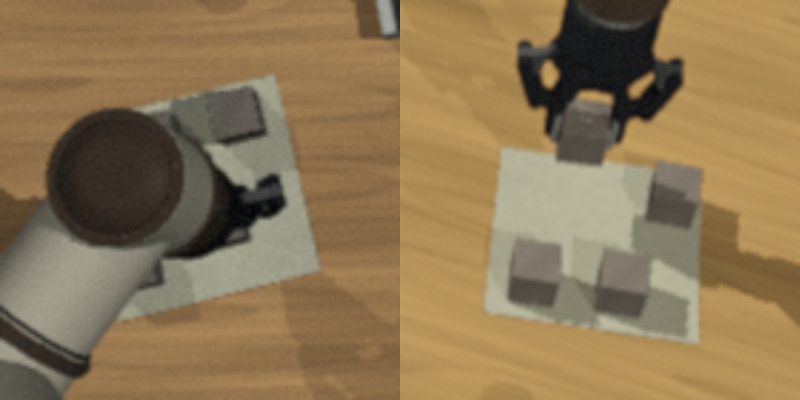

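The cube hangs square over the free corner of the sheet. Now I lower it, release and rise.

>>> {"fn": "apply_moves", "kwargs": {
  "fingers": [0.9,0.9,0.9,0.9,0.9,0.2,0.2,0.2,0.2,0.2],
  "dp": [
    [0,0,-4],
    [0,0,-7],
    [0,0,-7.5],
    [0,0,-7.8],
    [0,0,-7.8],
    [0,0,-7.8],
    [0,0,-7.8],
    [0,0,-7.8],
    [0,0,-7.8],
    [0,0,-7.8]
  ],
  "yaw": [0,0,0,0,0,0,0,0,0,0]
}}

```text
clock: 5.3
position: [388.9, 252.4, 184.9]
ee_rot: [-0.124, 0.992, 0.0, 0.002]
contact_force: [0.2, 0.1, 0.2]
gripper_width: 68.4
```

>>> {"fn": "apply_moves", "kwargs": {
  "fingers": [0.2,0.2,0.2,0.2,0.2,0.2,0.2,0.2,0.2,0.2],
  "dp": [
    [0,0,5],
    [0,0,10],
    [0,-4,12.5],
    [-0.4,-50,12.5],
    [-0.4,-50,12.5],
    [-0.4,-50,12.5],
    [-0.4,-50,12.5],
    [-0.4,-50,12.5],
    [-0.4,-50,12.5],
    [-0.4,-50,12.5]
  ],
  "yaw": [0,0,0,-8,-15,-22,-29,-36,-44,-44]
}}

```text
clock: 6.3
position: [385.3, -139.5, 310.2]
ee_rot: [0.257, 0.966, -0.0, 0.002]
contact_force: [0.2, 0.6, 0.1]
gripper_width: 68.2
```

```bash
python3 - <<'E'
from h import *
st()
a=snap('top','top3')['color'];b=snap('scene','scene3')['color']
def crop(im,x,y,w,h,k):
    c=cv2.resize(im[y:y+h,x:x+w],None,fx=k,fy=k,interpolation=cv2.INTER_CUBIC)
    for i in range(0,w,10): cv2.putText(c,str(x+i),(i*k,8),0,.3,(0,0,255),1)
    for i in range(10,h,10): cv2.putText(c,str(y+i),(0,i*k+3),0,.3,(0,0,255),1)
    return c
o=np.zeros((600,800,3),np.uint8)
def put(c,x,y): o[y:y+c.shape[0],x:x+c.shape[1]]=c
put(crop(a,150,220,100,100,3),0,0)
put(crop(b,180,160,80,48,6),305,0)
put(crop(a,250,150,100,70,4),0,310)
put(crop(b,230,265,130,70,3),405,310)
cv2.imwrite('pics/v3.png',o)
E
```

```text
t 6.3 pos [ 385.3 -139.5  310.2] toolx -209.8 tilt [-0.     0.002] F [0.2 0.6 0.1] w 68.2 j6 -2.15
```

View pics/v3.png

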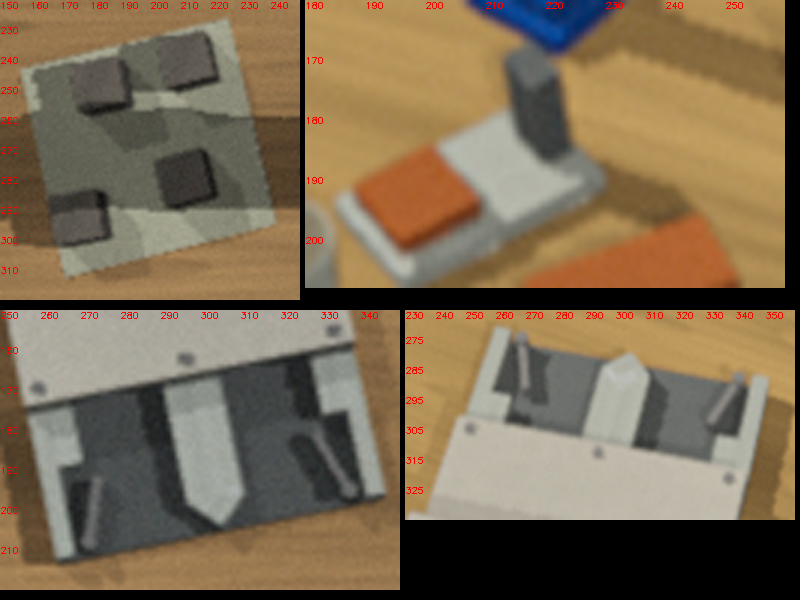

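The cube stands upright inside the sheet, at about top-view pixel (212,279). In the scene view:
- **Cassette grip top:** about (217.5,170.5).
- **Slice corners:** (200.8,184.7), (188.3,192.8), (196.7,201.7), (209.5,193.8).
- **Changer roof corners:** (248.3,300) and (346.7,317.7). The nose tip is at (304,279).

```bash
python3 - <<'E'
from h import *
np.set_printoptions(suppress=True,precision=1)
d=load('scene3')
print('grip',ray(d,(217.5,170.5),62))
br=[ray(d,p,24) for p in [(188.3,192.8),(200.8,184.7),(209.5,193.8),(196.7,201.7)]]
W=np.array(br);print(W,W.mean(0));
for k in range(4):
    r=fit(np.roll([(44,20),(44,-20),(4,-20),(4,20)],k,0),br)
    if abs(r[0]+30)<40: print('cassette scene',*r)
W=[ray(d,p,43) for p in [(346.7,317.7),(248.3,300)]]+[ray(d,p,22) for p in [(350.7,287.3),(261.7,271),(304,279)]]
print('changer scene',np.array(W));print(*fit([(95,106),(95,-106),(0,106),(0,-106)],W[:4]))
E
```

```text
grip [ 384.6 -303.5   62. ]
[[ 451.5 -355.6   24. ]
 [ 414.8 -340.3   24. ]
 [ 433.6 -305.    24. ]
 [ 469.3 -321.5   24. ]] [ 442.3 -330.6   24. ]
cassette scene -25.73372297566094 [ 420.7 -320.2] [[-0.1  1.7]
 [-0.8 -0.4]
 [ 0.6 -1.1]
 [ 0.3 -0.2]]
changer scene [[646.  144.9  43. ]
 [687.8 -67.8  43. ]
 [556.8 121.6  22. ]
 [594.6 -81.9  22. ]
 [577.1  16.   22. ]]
10.951322776719891 [574.6  20.2] [[-1.8  2.6]
 [-0.3 -1.9]
 [ 2.3 -2.7]
 [-0.2  2. ]]
```

>>> {"fn": "apply_moves", "kwargs": {
  "fingers": [0.3,0.3,0.3,0.3,0.3],
  "dp": [
    [0,-5,0],
    [0,-10,0],
    [0,-15,0],
    [0,-16.2,0],
    [0,-16.2,0]
  ],
  "yaw": [0,0,0,0,0]
}}

```text
clock: 6.9
position: [385.0, -305.8, 309.2]
ee_rot: [0.263, 0.965, -0.001, 0.001]
contact_force: [-0.7, 0.8, -0.3]
gripper_width: 60.0
```

Both views agree on the grip, near (385,-303), and on the changer, near (574,19) with yaw about 10.5°. Next I descend on the grip and close.

>>> {"fn": "apply_moves", "kwargs": {
  "fingers": [0.3,0.3,0.3,0.3,0.95,0.95,0.95,0.95,0.95,0.95],
  "dp": [
    [0,0.2,-4],
    [0,0.2,-8],
    [0,0.2,-11.2],
    [0,0.2,-11.2],
    [0,0.2,-11.2],
    [0,0.2,-11.2],
    [0,0.2,-11.2],
    [0,0.2,-11.2],
    [0,0.2,-11.2],
    [0,0.2,-11.2]
  ],
  "yaw": [0,0,0,0,0,0,0,0,0,0]
}}

```text
clock: 7.9
position: [386.0, -303.8, 199.3]
ee_rot: [0.262, 0.965, -0.001, 0.004]
contact_force: [1.0, 4.3, 7.6]
gripper_width: 23.7
```

The grip width reads 23.7 mm, so the grip is held. I lift well clear and carry the cassette in front of the right bay.

>>> {"fn": "apply_moves", "kwargs": {
  "fingers": [0.95,0.95,0.95,0.95,0.95,0.95,0.95,0.95,0.95,0.95],
  "dp": [
    [0,0,3],
    [0,0,6],
    [0,0,9],
    [1.5,4.2,9],
    [3,8.5,9],
    [4.5,12.8,9],
    [6,17,9],
    [7.5,21.3,9],
    [9.1,25.6,9],
    [9.1,25.6,9]
  ],
  "yaw": [0,0,0,6,13,20,27,34,40.9,40.9]
}}

```text
clock: 8.9
position: [478.6, -43.9, 290.2]
ee_rot: [-0.095, 0.995, 0.001, 0.006]
contact_force: [-0.3, -0.8, -1.6]
gripper_width: 23.4
```

```bash
python3 -c "
from h import *
st()"
```

```text
t 8.9 pos [478.6 -43.9 290.2] toolx -169.0 tilt [0.001 0.006] F [-0.3 -0.8 -1.6] w 23.4 j6 -1.63
```

>>> {"fn": "apply_moves", "kwargs": {
  "fingers": [0.95,0.95,0.95,0.95,0.95,0.95],
  "dp": [
    [-0.2,-0.4,-3],
    [-0.2,-0.4,-6],
    [-0.2,-0.4,-8.2],
    [-0.2,-0.4,-8.2],
    [-0.2,-0.4,-8.2],
    [-0.2,-0.4,-8.2]
  ],
  "yaw": [-0.5,-0.5,-0.5,-0.5,-0.5,-0.5]
}}

```text
clock: 9.5
position: [477.2, -48.0, 209.7]
ee_rot: [-0.091, 0.996, 0.001, 0.007]
contact_force: [0.6, -0.3, -1.4]
gripper_width: 23.5
```

```bash
cat >> h.py <<'E'
def crop(im,x,y,w,h,k):
    c=cv2.resize(im[y:y+h,x:x+w],None,fx=k,fy=k,interpolation=cv2.INTER_CUBIC)
    for i in range(0,w,10): cv2.putText(c,str(x+i),(int(i*k),8),0,.3,(0,0,255),1)
    for i in range(10,h,10): cv2.putText(c,str(y+i),(0,int(i*k+3)),0,.3,(0,0,255),1)
    return c
E
python3 - <<'E'
from h import *
st()
a=snap('top','top4')['color'];b=snap('scene','scene4')['color']
o=np.vstack([np.hstack([crop(a,250,155,100,75,4),crop(a,250,155,100,75,4)*0]),crop(b,230,200,133,50+50,6)[:300]*0 if 0 else np.zeros((300,800,3),np.uint8)])
o[:,:]=0
c=crop(a,250,155,110,75,4);o[:300,:440]=c
c=crop(b,220,220,140,100,5)[:, :];o=np.zeros((600,800,3),np.uint8)
o[:225,:330]=crop(a,250,155,110,75,3);o[225:600,:]=0
c=crop(b,225,225,133,62,6);o[228:600,:798]=c
cv2.imwrite('pics/v4.png',o)
E
```

```text
t 9.5 pos [477.2 -48.  209.7] toolx -169.6 tilt [0.001 0.007] F [ 0.6 -0.3 -1.4] w 23.5 j6 -1.63
```

View pics/v4.png

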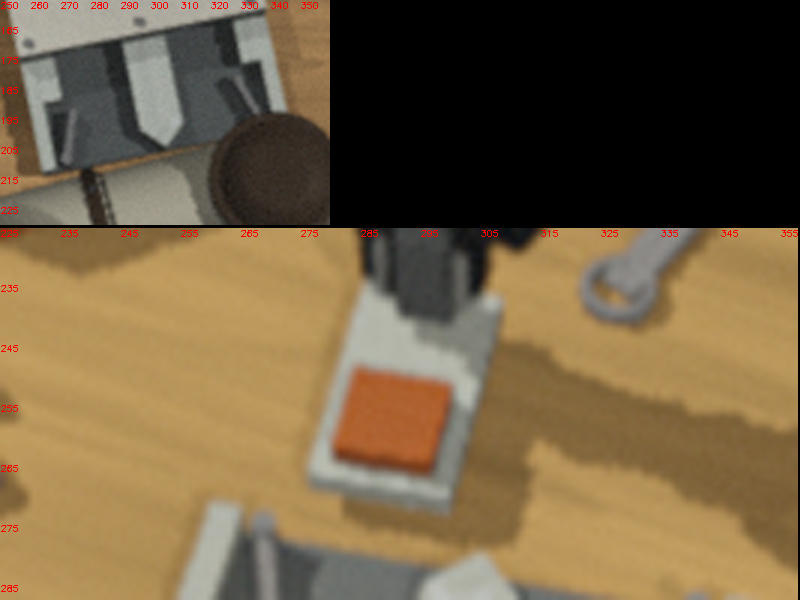

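The cassette hangs level before the right bay. In the scene view its front top corners are at about (276.7,264.7) and (300,268.2), the bay's outer-wall inner edge at (265.3,271.7), and the nose tip at (305.3,279.5). I compare them at equal height.

```bash
python3 - <<'E'
from h import *
np.set_printoptions(suppress=True,precision=1)
d=load('scene4')
px=lambda x,y:(225+x/6,225+(y-228)/6)
P={k:ray(d,px(*v),z) for k,v,z in [('cfR',(310,466),22.4),('cfL',(450,487),22.4),('crL',(500,300),22.4),('wallR_out',(210,503),22),('wallR_in',(242,508),22),('tip',(482,555),22),
 ('s1',(355,370),34.4),('s2',(452,385),34.4),('s3',(430,468),34.4),('s4',(335,456),34.4)]}
for th in (10.5,):
  c,s=np.cos(np.radians(th)),np.sin(np.radians(th));O=np.array([574.1,18.7])
  for k,v in P.items():
    r=v[:2]-O;print(k,v[:2],'changer',np.array([c*r[0]+s*r[1],-s*r[0]+c*r[1]]))
S=[P[k] for k in('s1','s2','s3','s4')]
print(*fit([(4,-20),(4,20),(44,20),(44,-20)],S))
a=P['cfL'][:2]-P['cfR'][:2];print('front edge ang',np.degrees(np.arctan2(a[1],a[0]))-90,np.hypot(*a))
a=P['cfL'][:2]-P['crL'][:2];print('side ang',np.degrees(np.arctan2(a[1],a[0])))
s=read_state();print(s['position'],s['ee_rot'])
E
```

```text
cfR [565.3 -57.7] changer [-22.6 -73.5]
cfL [553.4  -4.2] changer [-24.6 -18.8]
crL [462.2 -22.3] changer [-117.5  -19.9]
wallR_out [595.7 -85.7] changer [   2.2 -106.5]
wallR_in [593.  -73.4] changer [  1.8 -94. ]
tip [577.2  19.3] changer [3.1 0.1]
s1 [524.6 -56.8] changer [-62.5 -65.2]
s2 [516.5 -19.3] changer [-63.5 -26.9]
s3 [555.9 -11.3] changer [-23.3 -26.1]
s4 [564.9 -46.9] changer [-21.  -62.8]
12.913866967082628 [517.1 -38.9] [[-0.9  0.7]
 [ 0.  -0.8]
 [ 0.4 -1.7]
 [ 0.5  1.7]]
front edge ang 12.600477621419131 54.797970392659344
side ang 11.191432511825768
[477.1 -47.9 209.6] [-0.1  1.   0.   0. ]
```

Relative to the changer in that same view, the cassette sits about 1.5 mm left and about 1° too far counter-clockwise. I correct that, lower to just above the deck, and start in gently.

>>> {"fn": "apply_moves", "kwargs": {
  "fingers": [0.95,0.95,0.95,0.95,0.95,0.95,0.95,0.95,0.95],
  "dp": [
    [0.02,-0.1,-0.3],
    [0.02,-0.1,-0.3],
    [1,0.08,-0.3],
    [1.99,0.26,-0.3],
    [2.97,0.45,-0.3],
    [3.95,0.63,-0.3],
    [4.94,0.81,-0.3],
    [5.92,0.99,-0.3],
    [5.92,0.99,-0.3]
  ],
  "yaw": [-0.8,-0.8,-0.8,-0.8,-0.8,-0.8,-0.8,-0.8,-0.8]
}}

```text
clock: 10.5
position: [537.4, -37.4, 206.1]
ee_rot: [-0.085, 0.996, 0.001, 0.007]
contact_force: [0.0, 4.6, -5.4]
gripper_width: 23.4
```

```bash
python3 - <<'E'
from h import *
st()
b=snap('scene','scene5')['color']
cv2.imwrite('pics/v5.png',crop(b,230,230,120,85,6)[:600])
E
```

```text
t 10.5 pos [537.4 -37.4 206.1] toolx -170.3 tilt [0.001 0.007] F [ 0.   4.6 -5.4] w 23.4 j6 -1.63
```

View pics/v5.png

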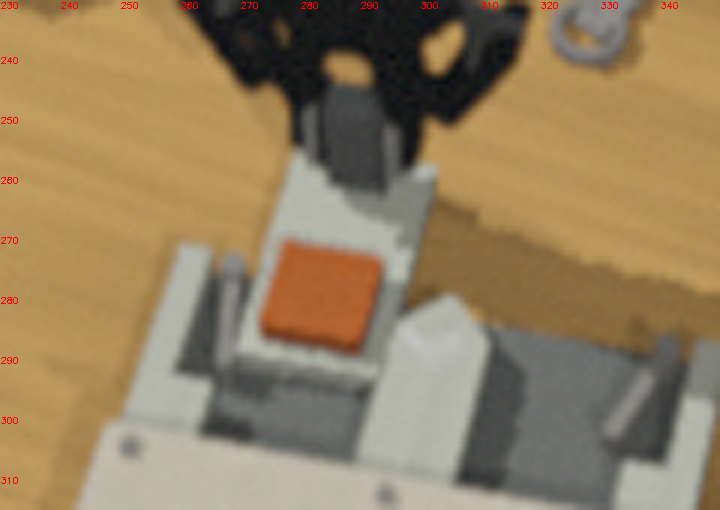

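The front is inside the right bay mouth, parallel to the nose. It is pushing the right catch outward, with 4.6 N sideways as expected. I continue in.

>>> {"fn": "apply_moves", "kwargs": {
  "fingers": [0.95,0.95,0.95,0.95,0.95,0.95,0.95,0.95],
  "dp": [
    [0.79,0.14,0],
    [1.57,0.28,0],
    [2.36,0.43,0],
    [3.15,0.58,0],
    [3.93,0.72,0],
    [4.72,0.87,0],
    [5.5,1.02,0],
    [5.9,1.09,0]
  ],
  "yaw": [0,0,0,0,0,0,0,0]
}}

```text
clock: 11.35
position: [597.0, -26.3, 206.2]
ee_rot: [-0.085, 0.996, 0.001, 0.008]
contact_force: [-2.0, 4.1, -1.5]
gripper_width: 23.3
```

```bash
python3 -c "
from h import *
st()"
```

```text
t 11.35 pos [597.  -26.3 206.2] toolx -170.3 tilt [0.001 0.008] F [-2.   4.1 -1.5] w 23.3 j6 -1.63
```

>>> {"fn": "apply_moves", "kwargs": {
  "fingers": [0.95,0.95,0.95,0.95,0.95],
  "dp": [
    [0.59,0.11,0],
    [1.18,0.22,0],
    [1.77,0.33,0],
    [2.16,0.4,0],
    [2.16,0.4,0]
  ],
  "yaw": [0,0,0,0,0]
}}

```text
clock: 11.85
position: [619.4, -22.1, 206.2]
ee_rot: [-0.085, 0.996, 0.001, 0.009]
contact_force: [-1.4, 4.4, -2.0]
gripper_width: 23.1
```

>>> {"fn": "apply_moves", "kwargs": {
  "fingers": [0.95,0.95,0.95,0.95],
  "dp": [
    [0.2,0.04,0],
    [0.4,0.07,0],
    [0.6,0.11,0],
    [0.6,0.11,0]
  ],
  "yaw": [0,0,0,0]
}}

```text
clock: 12.25
position: [623.9, -21.3, 206.1]
ee_rot: [-0.084, 0.996, 0.001, 0.006]
contact_force: [-7.1, 2.5, 1.9]
gripper_width: 23.1
```

>>> {"fn": "apply_moves", "kwargs": {
  "fingers": [0.95,0.95,0.95],
  "dp": [
    [0.2,0.04,0],
    [0.4,0.07,0],
    [0.4,0.07,0]
  ],
  "yaw": [0,0,0]
}}

```text
clock: 12.55
position: [625.6, -21.1, 205.9]
ee_rot: [-0.084, 0.996, 0.001, 0.002]
contact_force: [-10.0, 3.5, 3.9]
gripper_width: 22.8
```

The arm met a solid stop at origin x of about 80 mm: 10 N, with the arm's tilt giving way. That matches the blanked depth of about 78 mm, so the right bay is blanked. I pull straight back out.

>>> {"fn": "apply_moves", "kwargs": {
  "fingers": [0.95,0.95,0.95,0.95,0.95,0.95,0.95,0.95,0.95],
  "dp": [
    [-2,-0.37,0],
    [-4,-0.74,0],
    [-6,-1.1,0],
    [-8,-1.46,0],
    [-10,-1.83,0],
    [-12,-2.2,0],
    [-14,-2.57,0],
    [-15,-2.75,0],
    [-15,-2.75,0]
  ],
  "yaw": [0,0,0,0,0,0,0,0,0]
}}

```text
clock: 13.45
position: [475.1, -49.1, 206.5]
ee_rot: [-0.084, 0.996, 0.001, 0.002]
contact_force: [0.1, -0.4, -1.8]
gripper_width: 23.3
```

```bash
python3 -c "
from h import *
st()"
```

```text
t 13.45 pos [475.1 -49.1 206.5] toolx -170.4 tilt [0.001 0.002] F [ 0.1 -0.4 -1.8] w 23.3 j6 -1.64
```

>>> {"fn": "apply_moves", "kwargs": {
  "fingers": [0.95,0.95,0.95,0.95,0.95,0.95],
  "dp": [
    [-0.6,3,0.1],
    [-1.1,6,0.1],
    [-1.75,9.4,0.1],
    [-1.75,9.4,0.1],
    [-1.75,9.4,0.1],
    [-1.75,9.4,0.1]
  ],
  "yaw": [0,0,0.2,0.2,0.2,0.2]
}}

```text
clock: 14.05
position: [458.3, 44.7, 207.5]
ee_rot: [-0.086, 0.996, 0.001, 0.003]
contact_force: [-0.5, 0.4, -2.1]
gripper_width: 23.2
```

```bash
python3 - <<'E'
from h import *
st()
b=snap('scene','scene6')['color']
cv2.imwrite('pics/v6.png',crop(b,250,230,120,85,6)[:600])
E
```

```text
t 14.05 pos [458.3  44.7 207.5] toolx -170.2 tilt [0.001 0.003] F [-0.5  0.4 -2.1] w 23.2 j6 -1.85
```

View pics/v6.png

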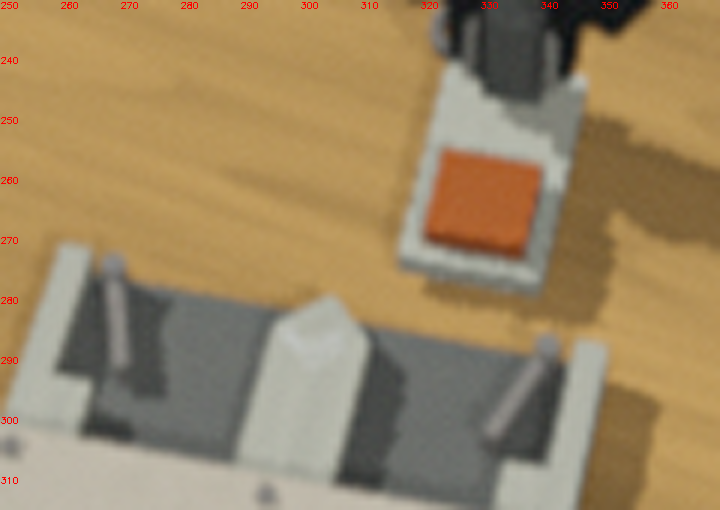

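The cassette lines up with the left bay: its front corners head for the nose edge at (311,288) and the wall step at (333,307). I shift 1 mm left and go in.

>>> {"fn": "apply_moves", "kwargs": {
  "fingers": [0.95,0.95,0.95,0.95,0.95,0.95,0.95,0.95,0.95,0.95],
  "dp": [
    [0,0.1,-0.1],
    [1,0.28,-0.1],
    [1.97,0.46,-0.1],
    [2.95,0.64,-0.1],
    [3.93,0.82,-0.1],
    [4.92,1.0,-0.1],
    [5.9,1.18,-0.1],
    [6.88,1.36,-0.1],
    [7.6,1.49,-0.1],
    [7.6,1.49,-0.1]
  ],
  "yaw": [0,0,0,0,0,0,0,0,0,0]
}}

```text
clock: 15.1
position: [535.1, 59.0, 206.1]
ee_rot: [-0.085, 0.996, 0.001, 0.003]
contact_force: [0.5, -3.6, -3.2]
gripper_width: 22.8
```

>>> {"fn": "apply_moves", "kwargs": {
  "fingers": [0.95,0.95,0.95,0.95,0.95,0.95,0.95,0.95],
  "dp": [
    [0.79,0.14,0],
    [1.57,0.28,0],
    [2.36,0.43,0],
    [3.15,0.58,0],
    [3.93,0.72,0],
    [4.72,0.87,0],
    [5.5,1.02,0],
    [5.9,1.09,0]
  ],
  "yaw": [0,0,0,0,0,0,0,0]
}}

```text
clock: 15.9
position: [595.0, 70.1, 206.1]
ee_rot: [-0.085, 0.996, 0.001, 0.003]
contact_force: [-1.2, -4.2, -2.2]
gripper_width: 23.2
```

>>> {"fn": "apply_moves", "kwargs": {
  "fingers": [0.95,0.95,0.95,0.95,0.95,0.95],
  "dp": [
    [0.49,0.09,0],
    [0.98,0.18,0],
    [1.47,0.27,0],
    [1.97,0.36,0],
    [2.46,0.45,0],
    [2.46,0.45,0]
  ],
  "yaw": [0,0,0,0,0,0]
}}

```text
clock: 16.5
position: [620.6, 74.8, 206.2]
ee_rot: [-0.085, 0.996, 0.001, 0.004]
contact_force: [0.6, -4.4, -2.4]
gripper_width: 22.7
```

>>> {"fn": "apply_moves", "kwargs": {
  "fingers": [0.95,0.95,0.95,0.95,0.95],
  "dp": [
    [0.3,0.05,0],
    [0.6,0.11,0],
    [0.9,0.16,0],
    [0.9,0.16,0],
    [0.9,0.16,0]
  ],
  "yaw": [0,0,0,0,0]
}}

```text
clock: 17.0
position: [630.1, 77.2, 206.6]
ee_rot: [-0.085, 0.996, 0.001, 0.005]
contact_force: [-0.9, -0.1, -1.5]
gripper_width: 23.2
```

The lateral force dropped from -4.4 N to about 0, so the catch has snapped in behind the plate. I move 2 mm more towards home and look.

>>> {"fn": "apply_moves", "kwargs": {
  "fingers": [0.95,0.95,0.95],
  "dp": [
    [0.15,0.03,-0.05],
    [0.15,0.03,-0.1],
    [0.15,0.03,-0.1]
  ],
  "yaw": [0,0,0]
}}

```text
clock: 17.3
position: [631.6, 77.8, 205.5]
ee_rot: [-0.085, 0.996, 0.001, 0.005]
contact_force: [0.7, -0.3, -2.0]
gripper_width: 23.3
```

```bash
python3 - <<'E'
from h import *
st()
b=snap('scene','scene7')['color']
cv2.imwrite('pics/v7.png',crop(b,250,230,120,85,6)[:600])
E
```

```text
t 17.3 pos [631.6  77.8 205.5] toolx -170.2 tilt [0.001 0.005] F [ 0.7 -0.3 -2. ] w 23.3 j6 -1.78
```

View pics/v7.png

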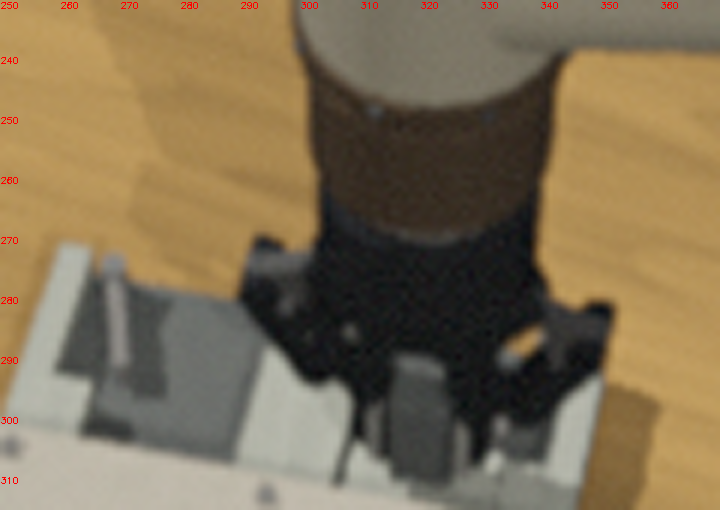

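The gripper hides the catch. I lower a hair, open only part way (tips above the walls) and rise straight up.

>>> {"fn": "apply_moves", "kwargs": {
  "fingers": [0.95,0.95,0.6,0.55,0.5,0.5,0.5,0.5,0.5,0.5],
  "dp": [
    [0,0,-0.05],
    [0,0,-0.05],
    [0,0,-0.05],
    [0,0,-0.05],
    [0,0,-0.05],
    [0,0,-0.05],
    [0,0,2],
    [0,0,5],
    [0,0,9],
    [0,0,13]
  ],
  "yaw": [0,0,0,0,0,0,0,0,0,0]
}}

```text
clock: 18.35
position: [631.4, 77.6, 336.6]
ee_rot: [-0.085, 0.996, 0.001, 0.005]
contact_force: [1.0, 0.8, -0.2]
gripper_width: 42.8
```

>>> {"fn": "apply_moves", "kwargs": {
  "fingers": [0.5,0.5,0.5,0.5,0.5,0.5,0.5],
  "dp": [
    [-3,-4,2],
    [-6,-8,2],
    [-9,-12,2],
    [-12,-16,2],
    [-15,-20,2],
    [-17,-22,2],
    [-17,-22,2]
  ],
  "yaw": [0,0,0,0,0,0,0]
}}

```text
clock: 19.05
position: [458.4, -144.6, 356.8]
ee_rot: [-0.083, 0.997, 0.001, 0.004]
contact_force: [0.3, 0.9, 0.7]
gripper_width: 42.8
```

```bash
python3 - <<'E'
from h import *
st()
a=snap('top','top8')['color'];b=snap('scene','scene8')['color']
o=np.zeros((600,800,3),np.uint8)
o[:320,:480]=crop(a,240,140,120,80,4)
o[:300,490:790]=crop(a,150,220,100,100,3)
o[325:565,:390]=crop(b,240,260,130,80,3)
o[310:590,400:790]=cv2.resize(b[120:330,135:455+0],(390,280))
cv2.imwrite('pics/v8.png',o)
E
```

```text
t 19.05 pos [ 458.4 -144.6  356.8] toolx -170.5 tilt [0.001 0.004] F [0.3 0.9 0.7] w 42.8 j6 -1.43
```

View pics/v8.png

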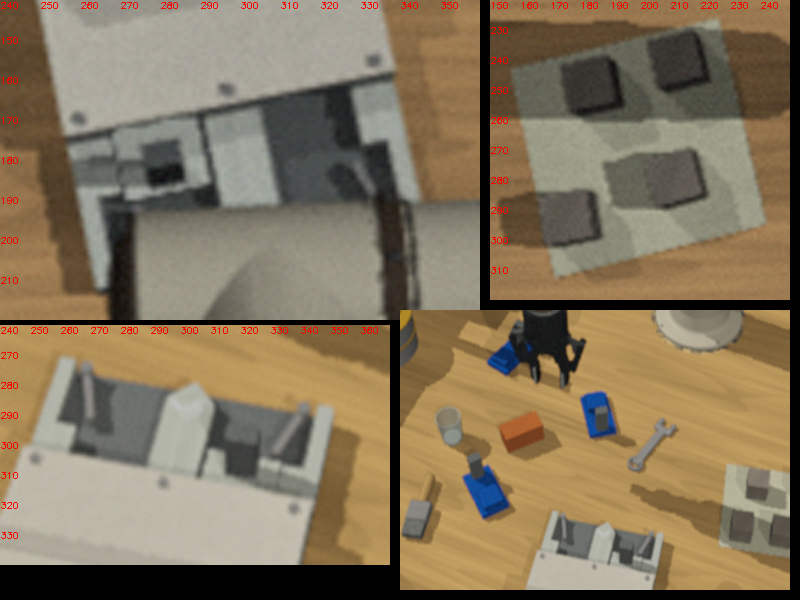

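The left catch in the scene view runs from (341.7,287.7) to (331.7,303.3), the same line as when it was closed and empty, with the plate in beyond its tip. The stray cube stands flat inside the sheet, with bare paper on all sides. The bystanders visible here look unmoved, and the arm is clear.

```bash
python3 -c "
from h import *
a=load('scene6')['color'][284:308,326:346].astype(int);b=load('scene8')['color'][284:308,326:346].astype(int)
print('catch patch mean diff',abs(a-b).mean().round(1));st();print(job_done())"
```

```text
catch patch mean diff 5.1
t 19.15 pos [ 461.1 -142.9  357.1] toolx -170.3 tilt [0.001 0.005] F [-0.2  0.2  0.3] w 42.7 j6 -1.44
the job is handed in; nothing more can be done
None
```

The stray cube is back on the white sheet, and the cassette is in the left bay with its catch closed. I handed the job in at about 19 s on the robot's clock, with the arm clear of everything.

- **Cube:** I placed it first, on the free part of the sheet. In the last top view it stands flat, with bare paper on all sides.
- **Right bay:** I tried this one first. The cassette hit a solid stop at about 80 mm, where the blanked depth is about 78 mm (10 N), so I pulled it straight back out.
- **Left bay:** The cassette passed that depth freely. The sideways force from the catch then dropped from 4.4 N to about 0, which is the catch snapping shut. I pushed about 2 mm further before letting go.
- **Last checks:** The left catch lies on the same line in the picture as when it was closed and empty. The bystanders in the last views looked unmoved. The wrist force never read above about 10 N.

**Disagreements and limits:** The two cameras differed by about 4° on the cassette's angle and 0.5° on the changer's. I settled both by looking again before each bay. The cassette slipped a few mm in the grip at the blanked stop, so its exact depth in the left bay is only known to about 3 mm. That it is past the catch rests on the force drop and the last picture.

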